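# Unscrew the glue-stick canister

### The job

Unscrew the blue cap from the canister with several counter-clockwise twists until it lifts off freely, and set it down mouth-down inside the black tray. Then take the glue stick out of the canister and stand it upright on the open page of the workbook. Leave everything else on the desk where it is, and let go of both when done.

Things in the scene. Friction and masses are not known exactly. Their poses are not given: they have to be found in the camera images.
- canister: Grey round screw-top canister, body 67 mm diameter, fixed immovably by a 100 x 100 x 6 mm dark steel base plate. Origin: centre of the plate's underside on the desk, z up. The grey body ends at 56 mm height. It stands in one of three places side by side, at any yaw; the tray and the workbook take the other two.
- neck (a point): Centre of the open top of the canister's white threaded neck, 91 mm above the desk, hidden under the cap. The neck is 53 mm wide up to 80 mm height, 42 mm wide above; bore 28 mm, bore floor 31 mm above the desk.
- mark (a point): Yellow mark on the side of the canister's body, towards its +x axis, 39 mm above the desk. Where the cap's yellow stripe lines up with it (cap yaw = canister yaw) the cap is fully tight.
- cap: Blue ribbed plastic screw cap, an upside-down tall cup 61 mm in outer diameter, 81 mm high, 80 g. Origin: centre of its rim (open lower end), z up through the closed top. On the canister its rim lies 58 to 61 mm above the desk. Right-hand thread: counter-clockwise from above (+yaw) unscrews. It starts 0 to 0.5 rad loosened from fully tight. Let go, it stays, or sinks up to 3 mm without turning back.
- cap_stripe (a point): Yellow stripe up the cap's side and onto its top, on the cap's +x side; 40 mm above the rim. The cap comes free once turned 3.3 rad from fully tight and then lifts straight up at any turn from 3.3 to 5.4 rad; at about 5.5 rad it meets a stop. Before that two inner lugs hold it down: pulling is useless.
- cap_top (a point): Centre of the cap's closed top, about 140 mm above the desk at the start. A springy gasket (8 N) makes the cap stiff to start, about 0.3 N m, easing over the first 1.8 rad. The thread rises only 8 mm a turn and has downward slack, so the cap may be turned at constant height or raised with the thread. It must rise 75 mm to clear the glue stick inside.
- gluestick: Glue stick with its own orange cover on, a cylinder 22 mm diameter, 100 mm long, 35 g. Origin: centre of its flat lower end; z along it, up. It stands loosely in the canister's bore, under the cap, with its lower end 31 mm and its upper end 131 mm above the desk, so 40 mm stand out above the neck once the cap is off; it may lean by up to 0.1 rad.
- tray: Black shallow square tray, fixed, 140 x 140 mm outside, walls 5 mm thick and 15 mm high. Origin: centre of its underside; inner floor 5 mm above.
- workbook: Spiral workbook folded open, a fixed slab 210 mm (its x) by 150 mm (its y) by 10 mm thick; white ruled page with wire spiral along its +x edge. Origin: centre of its underside; the page is 10 mm above. The page reaches from x = -103 to +91 mm and over y = +-73 mm.
- mug: White mug, 80 mm wide, 95 mm high, origin under its centre. Left (+y) side of the desk; not to be moved.
- eraser: Blue and grey whiteboard eraser 130 x 50 x 31 mm, origin under its centre. Left (+y) side; not to be moved.
- stapler: Red stapler 140 x 36 x 60 mm, origin under its centre. Right (-y) side; not to be moved.
- pencil_a: Yellow pencil, 8 mm thick, about 180 mm long, lying along y in front of the fixed black riser shelf (100 mm high, from x = 0.82 m on, with a tape dispenser and a drawer unit on it). Origin under the middle of its shaft; not to be moved.
- pencil_b: Red pencil, 8 mm thick, about 180 mm long, lying along y in front of the riser. Origin under the middle of its shaft; not to be moved.
Mind the look-alikes: they are no part of the job. Leave any brown look-alike of the cap alone.

How it is judged:
By the outcome, as a careful person would: the job done as asked, in the order asked, and still so for the second after the job is handed in, with the robot touching nothing.
It also fails if it takes over 72 s, if anything falls off the work surface, if the arm or the gripper's body presses on something with over 40 N, if the wrist force passes 120 N, or if a joint passes its speed limit or range.

### The arm

A 7-joint arm with a two-finger parallel gripper is mounted at the origin on the work surface. World frame = base frame: x ahead of the robot, y to its left, z up, the work surface at z = 0. Lengths are in mm, angles in rad, forces in N, time in s.
With the tool pointing down it reaches from about 425 to 825 mm from the base axis. Payload 3.6 kg.
Tool frame: the origin (TCP) lies between the finger pads; the fingertips stand 11 mm ahead of it and the grasp point (between the pads) lies 8 mm behind it; z points along the fingers, y is the line along which they close (so a half turn about z gives the same grasp; the last joint's range is limited). The gripper opens to 93 mm and grips with 3 to 60 N. Pads are 15 mm wide; open, the fingers measure 128 mm over their backs; the gripper's body (75 mm by 188 mm) begins 65 mm behind the grasp point.
Start: joints at [-1.236, 0.615, -0.013, 1.423, 0.008, 1.103, -0.04], TCP at [230.038, 607.902, 229.64] pointing down, gripper open.
Joint ranges: [-3.12, 3.12], [-0.3, 2.06], [-1.34, 1.32], [0.26, 2.42], [-1.36, 4.5], [0.01, 1.98], [-2.84, 2.84]. Speed limits (rad/s): [2.79, 2.79, 3.14, 3.14, 3.14, 3.14, 3.14].

### API

Orientations are given as a rotation vector (axis times angle).
In Python, from station import sensors, eyes, arm gives the robot as it stands. The module is installed in compiled form; this text tells all that it offers.
- The arm moves only by the shell command python3 -m creep 'ROWS'. ROWS is JSON, a list of rows, each an object with "slide": the shift along the tool's x, y, z each as a share of 150 mm, from -1 to 1, a list of three; "twist": the turn about the tool's z as a share of 90 degrees, from -1 to 1; "jaw": the closure, from 0 (fully open) to 1 (shut). A call has exactly 5 rows; each row is the pose to reach, as a shift and turn from the pose commanded when the call began, along the tool's axes at that moment; what a row does not reach only later rows make up. A row lasts 1/8 s, in which the tool goes at most 62.5 mm and 10.7 degrees, less where a joint would pass 70% of its speed; a pose out of reach is approached as far as the arm can. A call with a number of a shift or a turn outside -1 to 1 is refused whole. A call with a gripper value outside its range is refused whole. The fingers move at their own pace and stop on an object; the grip force is fixed at half the most. Time passes only in rows, so rows that repeat a pose let the fingers close, or fill a call up. It gives the time, the measured TCP pose, the force, the opening and the grip force at its end, in the units of the state.
- sensors.sense(): the state, without advancing time (a new reading comes with each control period).
- eyes.camera(name): name is "side" or "top"; returns a dict with "frame" (400x640x3 uint8, red, green, blue), "depth" (400x640 float32, mm along the optical axis (not along the pixel's ray), 0 where there is no reading), "intrinsics" (3x3 intrinsics, pixels), "xyz" and "rotation" of the camera in the world. Camera axes: x right, y up, looking along -z (the intrinsics and any distortion apply to the point x, -y, -z); pixel columns grow to the right and rows downward; lengths in mm; the calibration is good to about 2 mm. A picture is of the moment at which its call begins.
- arm.finish_job(): hands the job in; it is judged then, once.
The state is a dict: "time_s": time; "joint_pos": joint angles; "joint_vel": joint speeds; "joint_efforts": joint torques, N m; "position": TCP position; "orientation": TCP orientation; "contact_force": force on the tool from outside, world axes, zero at the start; "ft_torque": the same for the moment, N m; "width": opening from 0.0 (shut) to 1.0 (fully open); "grasp_force": force on a finger pad.
Only numpy, scipy, OpenCV 4.12 (cv2) and the standard library are available. Lean on these libraries where they do the work, as an engineer would, in place of code of your own. Each camera call takes 0.05 s, during which the arm holds its last target. There are 200 camera calls.

## Working session

There is one attempt and no reset: what is moved stays moved. The work goes in short steps, Python scripts to look and compute and a shell command to move; the robot and the scene stay as the last step left them, time stands still between calls to the robot, and variables do not carry over. Pictures are saved under pics/ and viewed, at most 12 in all, crops included, and the job is handed in when it is done.

```bash
mkdir -p pics
cat > h.py <<'E'
import numpy as np, cv2
from station import sensors, eyes, arm
def cam(n):
    c=eyes.camera(n); np.savez('%s.npz'%n,**c); return c
def load(n): return dict(np.load('%s.npz'%n))
def cloud(c):
    K=np.array(c['intrinsics']); d=c['depth']; v,u=np.mgrid[:400,:640]
    x=(u-K[0,2])/K[0,0]*d; y=(v-K[1,2])/K[1,1]*d
    P=np.stack([x,-y,-d],-1)
    return P@np.array(c['rotation']).T+np.array(c['xyz'])
E
python3 - <<'E'
from h import *
s=sensors.sense(); print(s)
for n in('top','side'):
    c=cam(n); cv2.imwrite(f'pics/{n}0.png',c['frame'][...,::-1]); print(c['xyz'],np.array(c['rotation']).shape,c['intrinsics'],[k for k in c])
E
```

```text
{'time_s': 0.0, 'joint_pos': array([-1.2354924 ,  0.61592464, -0.01260922,  1.42486227,  0.00812277,
        1.10339257, -0.04037942]), 'joint_vel': array([ 0.00213215, -0.00147735, -0.00080899,  0.00080141,  0.00085325,
        0.00068195,  0.00127573]), 'joint_efforts': array([ 3.08804347e-04, -4.58934259e+01,  2.09235577e-01, -1.65742475e+01,
       -6.11305120e-02,  2.05157034e-02,  2.30997830e-04]), 'position': array([229.81057775, 607.21847892, 228.48977849]), 'orientation': array([-0.56501272, -3.08996059,  0.00393432]), 'contact_force': array([-0.77295108,  0.06668933,  0.18085161]), 'ft_torque': array([-0.03725809,  0.04477647,  0.04002118]), 'grasp_force': 0.0, 'width': 1.0010547506407634}
[ 373.20660685   25.59712472 1755.77485338] (3,) [[484.88518206   0.         318.57723959]
 [  0.         484.88518206 203.62327249]
 [  0.           0.           1.        ]] ['frame', 'depth', 'intrinsics', 'xyz', 'rotation']
[  162.88914912 -1019.96357854   795.13553832] (3,) [[422.02621997   0.         321.26354364]
 [  0.         422.02621997 202.84248163]
 [  0.           0.           1.        ]] ['frame', 'depth', 'intrinsics', 'xyz', 'rotation']
```

```bash
sed -i "s/np.array(c\['rotation'\]).T/cv2.Rodrigues(np.array(c['rotation'],float))[0].T/" h.py; python3 -c "
from h import *
for n in('top','side'):
    P=cloud(load(n)); print(n,np.round(P[50:400:100,50:640:120].reshape(-1,3)).tolist())"
```

```text
top [[1611.0, 1456.0, -754.0], [1606.0, 806.0, -768.0], [1582.0, 145.0, -744.0], [1571.0, -510.0, -745.0], [1555.0, -1163.0, -736.0], [1042.0, 1409.0, -727.0], [838.0, 559.0, 0.0], [827.0, 114.0, 9.0], [822.0, -333.0, -5.0], [812.0, -779.0, 0.0], [519.0, 1378.0, -727.0], [468.0, 551.0, -2.0], [459.0, 119.0, -3.0], [450.0, -315.0, -0.0], [441.0, -750.0, -4.0], [128.0, 959.0, 4.0], [119.0, 540.0, 8.0], [109.0, 123.0, -2.0], [100.0, -299.0, -3.0], [91.0, -721.0, -1.0]]
side [[-243.0, 2149.0, 246.0], [425.0, 1767.0, 251.0], [1342.0, 2171.0, 85.0], [2444.0, 2145.0, -19.0], [2451.0, 914.0, 209.0], [-442.0, 2159.0, -393.0], [256.0, 851.0, 5.0], [747.0, 625.0, -1.0], [2238.0, 1723.0, -755.0], [2442.0, 722.0, -383.0], [-177.0, 255.0, 5.0], [156.0, 102.0, 1.0], [488.0, -54.0, -0.0], [812.0, -213.0, 4.0], [1013.0, -448.0, 103.0], [-146.0, -169.0, 4.0], [106.0, -286.0, 4.0], [355.0, -401.0, 1.0], [604.0, -516.0, 1.0], [849.0, -632.0, 2.0]]
```

View pics/top0.png

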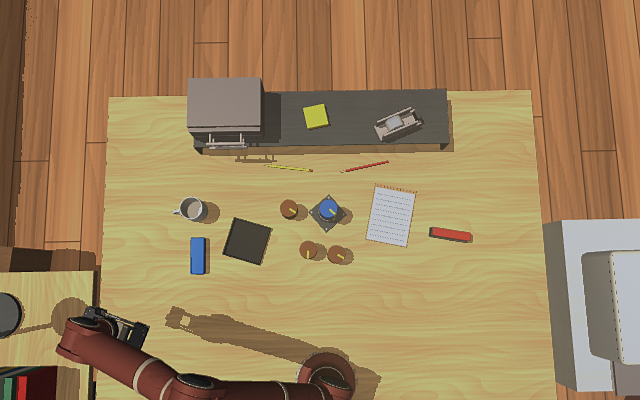

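View pics/side0.png

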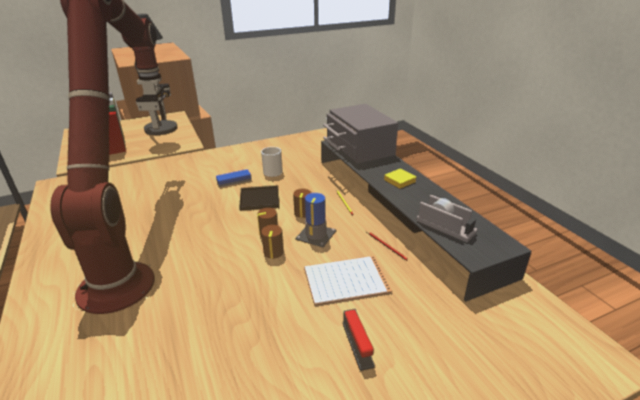

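Top view: the blue cap on its plate is at (328,210). The tray is at (247,241), the workbook at (391,215) with its spiral at the upper edge, the mug at (191,209), the eraser at (198,256) and the stapler at (451,235). Candidates for the cap are the blue one at (328,210) and brown ones at (290,209), (310,250) and (338,255). I choose the blue one, since it is on the dark plate, and check it in one crop.

```bash
cat > m.py <<'E'
from h import *
def report():
    for n in('top','side'):
        c=load(n); P=cloud(c); hsv=cv2.cvtColor(c['frame'],cv2.COLOR_RGB2HSV); H,S,V=[hsv[...,i].astype(int) for i in range(3)]
        X,Y,Z=P[...,0],P[...,1],P[...,2]; ok=(c['depth']>0)&(X>350)&(X<800)
        r=lambda m,f=np.mean:np.round(f(P[m],0),1)
        cap=ok&(H>100)&(H<130)&(S>120)&(Z>60)&(abs(Y)<350)
        print(n,'cap blue',cap.sum(),r(cap),r(cap,np.min),r(cap,np.max))
        t=ok&(abs(Y)<330)&(Z>40)&(Z<260)&(H>20)&(H<35)&(S>120)
        k,l=cv2.connectedComponents(t.astype(np.uint8))
        for i in range(1,k): 
            if (l==i).sum()>3: print(' yellow',(l==i).sum(),r(l==i),r(l==i,np.min),r(l==i,np.max))
        tops=ok&(abs(Y)<330)&(Z>70)
        k,l=cv2.connectedComponents(tops.astype(np.uint8))
        for i in range(1,k): 
            if (l==i).sum()>8: print(' tall',(l==i).sum(),r(l==i),r(l==i,np.min),r(l==i,np.max))
        for nm,m in(('black',ok&(V<75)&(abs(Y)<350)&(Z<40)&(X<700)),('white',ok&(V>140)&(S<50)&(abs(Y)<350)&(Z<40)&(X<700))):
            k,l,st,_=cv2.connectedComponentsWithStats(m.astype(np.uint8))
            for i in range(1,k):
                if st[i,4]>150:
                    q=P[l==i]; b=cv2.minAreaRect(q[:,:2].astype(np.float32)); print(' ',nm,st[i,4],np.round(np.array(b[0])),np.round(b[1]),round(b[2],1),'z',np.median(q[:,2]).round(1))
report()
E
python3 m.py; python3 -c "
from h import *
a=load('top')['frame'][185:275,215:425];b=load('side')['frame'][170:310,225:400]
a=cv2.resize(a,(790,338),interpolation=2);b=cv2.resize(b,(320,256),interpolation=2)
o=np.zeros((598,790,3),np.uint8);o[:338]=a;o[340:596,:320]=b;cv2.imwrite('pics/c1.png',o[...,::-1])"
```

```text
top cap blue 215 [591.  -16.7 140.5] [562.4 -45.5 126.7] [617.8   8.9 153.2]
 yellow 20 [591.4 104.   79.8] [583.3  92.5  46.8] [601.  116.2  88.2]
 yellow 14 [576.3 -32.7 135.2] [567.1 -42.8 100.7] [585.8 -21.5 145.3]
 yellow 17 [439.   54.5  81.5] [426.3  52.4  73.6] [453.6  56.4  91.7]
 yellow 18 [430.6 -58.8  79.7] [421.  -71.   56.5] [437.8 -46.7  87.5]
 tall 239 [601.1 119.2  81.9] [571.8  91.5  71.5] [629.3 147.7  94.8]
 tall 294 [586.4 -16.8 135.6] [558.8 -45.5  71.3] [617.8  12.1 153.2]
 tall 248 [456.3  53.   81.8] [426.3  24.7  70.3] [484.6  83.2  94.6]
 tall 247 [439.1 -42.9  81.7] [410.3 -71.4  70.3] [468.9 -12.7  92.1]
  black 1453 [493. 274.] [139. 137.] 72.5 z 6.4
  white 2093 [ 574. -247.] [146. 194.] 77.4 z 11.2
side cap blue 117 [588.6 -20.6 140.5] [560.3 -47.8 137. ] [612.7   7.2 143.9]
 yellow 19 [589.5 102.9  82.4] [581.3  88.3  78.3] [599.1 115.1  85.8]
 yellow 23 [438.   56.   81.6] [425.7  48.6  70. ] [451.7  64.8  85.7]
 yellow 25 [428.7 -59.4  82.2] [421.2 -70.9  76.8] [438.2 -43.9  85.4]
 tall 720 [5.865e+02 2.000e-01 1.085e+02] [558.4 -51.1  70.1] [631.7 154.5 143.9]
 tall 226 [454.8  47.7  80.3] [425.7  22.   70. ] [486.1  85.   85.7]
 tall 267 [437.5 -49.3  80.3] [408.2 -73.7  70.1] [470.5 -11.4  85.6]
  black 718 [493. 275.] [150. 129.] 73.2 z 6.7
  white 2612 [ 573. -246.] [151. 195.] 77.6 z 11.1
```

View pics/c1.png

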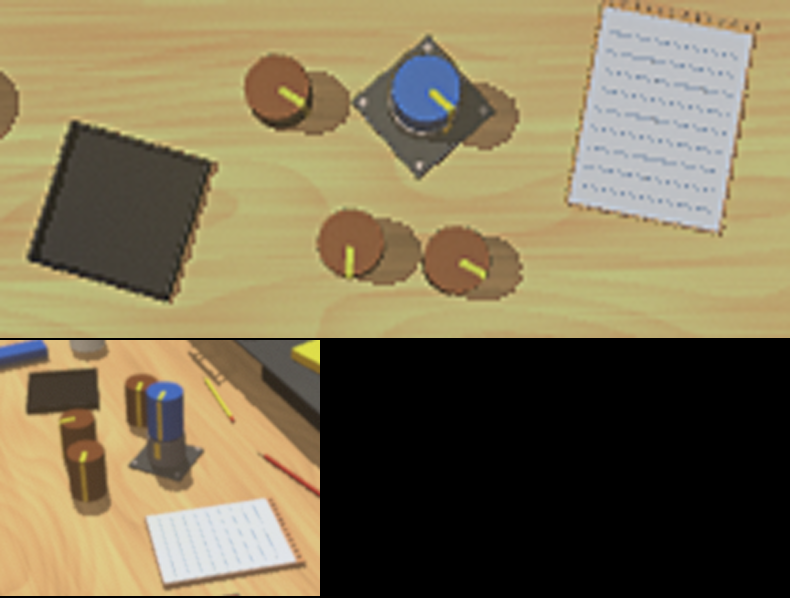

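```bash
cat > go.py <<'E'
import sys
from h import *
# usage: go.py x y z -> remaining shift in tool axes as shares of 150 mm
def rep(t=None):
    s=sensors.sense(); R=cv2.Rodrigues(s['orientation'])[0]
    print('t',round(s['time_s'],2),'pos',np.round(s['position'],1),'tilt',np.round(R[2,:2],3),'yaw y-axis',round(float(np.degrees(np.arctan2(R[1,1],R[0,1]))),1),'j7',np.round(s['joint_pos'][6],2),'F',np.round(s['contact_force'],1),'Tq',np.round(s['ft_torque'],2),'w',round(s['width']*93,1),'g',round(s['grasp_force'],1))
    if t is not None: print('shares',np.round(R.T@(np.array(t)-s['position'])/150,3))
if __name__=='__main__': rep([float(a) for a in sys.argv[1:4]] if len(sys.argv)>3 else None)
E
R='{"slide":[-0.93,-0.765,0],"twist":0,"jaw":0}'
python3 -m creep '[{"slide":[-0.3,-0.25,0],"twist":0,"jaw":0},{"slide":[-0.6,-0.5,0],"twist":0,"jaw":0},{"slide":[-0.93,-0.765,0],"twist":0,"jaw":0},{"slide":[-0.93,-0.765,0],"twist":0,"jaw":0},{"slide":[-0.93,-0.765,0],"twist":0,"jaw":0}]'; python3 go.py 589 -19 220
```

```text
time_s: 0.72
position: [319.5, 451.5, 229.6]
orientation: [-0.565, -3.089, -0.001]
contact_force: [0.0, 0.1, -0.2]
width: 1.002
grasp_force: 0.0
t 0.72 pos [319.5 451.5 229.6] tilt [0.001 0.   ] yaw y-axis 69.3 j7 0.21 F [ 0.   0.1 -0.2] Tq [ 0.03  0.01 -0.  ] w 93.2 g 0.0
shares [-2.791 -2.298  0.061]
```

```bash
python3 -m creep '[{"slide":[-0.3,-0.25,0],"twist":0,"jaw":0},{"slide":[-0.6,-0.5,0],"twist":0,"jaw":0},{"slide":[-0.93,-0.766,0],"twist":0,"jaw":0},{"slide":[-0.93,-0.766,0],"twist":0,"jaw":0},{"slide":[-0.93,-0.766,0],"twist":0,"jaw":0}]' >/dev/null
python3 -m creep '[{"slide":[-0.3,-0.25,0],"twist":0,"jaw":0},{"slide":[-0.6,-0.5,0],"twist":0,"jaw":0},{"slide":[-0.93,-0.766,0],"twist":0,"jaw":0},{"slide":[-0.93,-0.766,0],"twist":0,"jaw":0},{"slide":[-0.93,-0.766,0],"twist":0,"jaw":0}]' >/dev/null
python3 -m creep '[{"slide":[-0.3,-0.25,0],"twist":0.1,"jaw":0},{"slide":[-0.6,-0.5,0],"twist":0.2,"jaw":0},{"slide":[-0.93,-0.766,0.06],"twist":0.3,"jaw":0},{"slide":[-0.93,-0.766,0.06],"twist":0.4,"jaw":0},{"slide":[-0.93,-0.766,0.06],"twist":0.5,"jaw":0}]' >/dev/null
python3 go.py 589 -19 220
```

```text
t 2.6 pos [589.5 -15.8 219.9] tilt [ 0.002 -0.   ] yaw y-axis 24.2 j7 0.57 F [-0.6 -0.5  0. ] Tq [-0.03  0.02  0.01] w 93.0 g 0.0
shares [-0.018 -0.012 -0.001]
```

```bash
python3 -m creep '[{"slide":[-0.018,-0.012,0],"twist":0.118,"jaw":0},{"slide":[-0.018,-0.012,0],"twist":0.236,"jaw":0},{"slide":[-0.018,-0.012,0],"twist":0.354,"jaw":0},{"slide":[-0.018,-0.012,0],"twist":0.472,"jaw":0},{"slide":[-0.018,-0.012,0],"twist":0.59,"jaw":0}]' >/dev/null
python3 -m creep '[{"slide":[0,0,0],"twist":0.118,"jaw":0},{"slide":[0,0,0],"twist":0.236,"jaw":0},{"slide":[0,0,0],"twist":0.354,"jaw":0},{"slide":[0,0,0],"twist":0.472,"jaw":0},{"slide":[0,0,0],"twist":0.59,"jaw":0}]' >/dev/null
python3 -m creep '[{"slide":[0,0,0],"twist":0.118,"jaw":0},{"slide":[0,0,0],"twist":0.236,"jaw":0},{"slide":[0,0,0],"twist":0.354,"jaw":0},{"slide":[0,0,0],"twist":0.472,"jaw":0},{"slide":[0,0,0],"twist":0.59,"jaw":0}]' >/dev/null
python3 go.py 589 -19 111
```

```text
t 4.47 pos [588.9 -17.5 219.6] tilt [-0.003 -0.001] yaw y-axis -135.0 j7 -1.72 F [-0.7 -0.  -0.8] Tq [ 0.02  0.15 -0.06] w 93.0 g 0.0
shares [0.01  0.007 0.724]
```

```bash
python3 -m creep '[{"slide":[0.01,0.007,0],"twist":0.118,"jaw":0},{"slide":[0.01,0.007,0.1],"twist":0.236,"jaw":0},{"slide":[0.01,0.007,0.2],"twist":0.354,"jaw":0},{"slide":[0.01,0.007,0.3],"twist":0.37,"jaw":0},{"slide":[0.01,0.007,0.35],"twist":0.37,"jaw":0}]' >/dev/null
python3 go.py 589 -19 111
python3 - <<'E'
from h import *
print(np.round(sensors.sense()['joint_pos'],2))
c=cam('side'); cv2.imwrite('pics/s2.png',cv2.resize(c['frame'][110:290,200:440],(800,600),interpolation=2)[...,::-1])
E
```

```text
t 5.1 pos [588.8 -21.7 166.5] tilt [-0.002  0.002] yaw y-axis -168.0 j7 -2.15 F [-0.3 -0.4 -0.4] Tq [0.12 0.11 0.06] w 93.1 g 0.0
shares [-0.017 -0.006  0.37 ]
[-0.6   0.86  1.15  1.7  -0.85  1.17 -2.15]
```

View pics/s2.png

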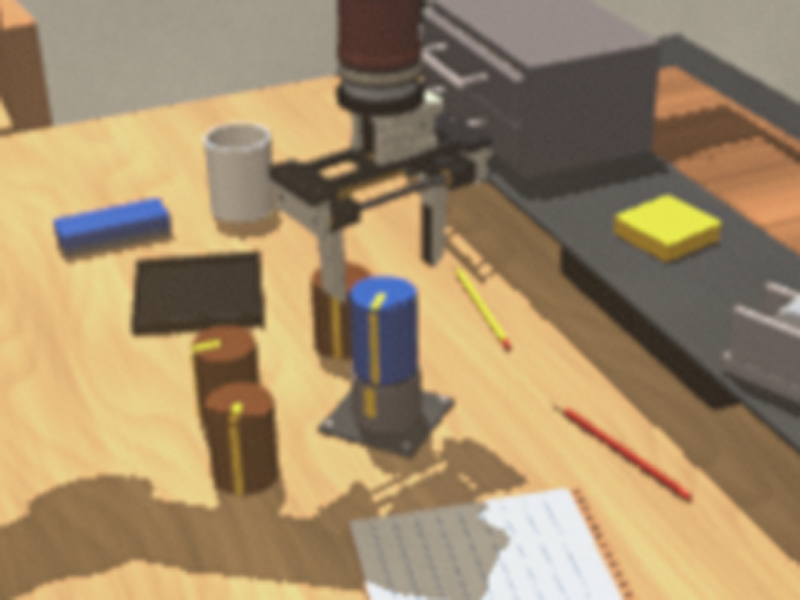

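The gripper stands over the blue cap: the fingers are at (335,280) and (435,250), and the cap top at (385,290). The cap's stripe at (377,340) is almost over the body mark at (370,400), so the cap is barely loosened. Next I descend and grip.

```bash
python3 -m creep '[{"slide":[-0.01,-0.01,0.1],"twist":0,"jaw":0},{"slide":[-0.01,-0.01,0.2],"twist":0,"jaw":0},{"slide":[-0.01,-0.01,0.3],"twist":0,"jaw":0},{"slide":[-0.01,-0.01,0.37],"twist":0,"jaw":0},{"slide":[-0.01,-0.01,0.37],"twist":0,"jaw":0}]' >/dev/null; python3 go.py 589 -19 111
python3 -m creep '[{"slide":[0,0,0],"twist":0,"jaw":0.25},{"slide":[0,0,0],"twist":0,"jaw":0.4},{"slide":[0,0,0],"twist":0,"jaw":0.6},{"slide":[0,0,0],"twist":0,"jaw":1},{"slide":[0,0,0],"twist":0,"jaw":1}]' >/dev/null
python3 go.py 589 -19 111
```

```text
t 5.78 pos [589.8 -22.5 111.6] tilt [-0.     0.002] yaw y-axis -168.3 j7 -2.1 F [ 0.4 -0.2 -0.1] Tq [0.07 0.15 0.04] w 92.6 g 0.0
shares [-0.024  0.     0.004]
t 6.4 pos [591.  -22.4 113.1] tilt [ 0.    -0.002] yaw y-axis -168.3 j7 -2.1 F [1.7 0.1 0.7] Tq [ 0.13 -0.13  0.01] w 60.6 g 30.0
shares [-0.025  0.009  0.014]
```

```bash
python3 -m creep '[{"slide":[0,0,0],"twist":0,"jaw":0.25},{"slide":[-0.025,0,0.005],"twist":0,"jaw":0.25},{"slide":[-0.025,0,0.005],"twist":0,"jaw":0.25},{"slide":[-0.025,0,0.005],"twist":0,"jaw":1},{"slide":[-0.025,0,0.005],"twist":0,"jaw":1}]' >/dev/null; python3 go.py 589 -19 111
python3 -m creep '[{"slide":[0,0,0],"twist":-0.02,"jaw":1},{"slide":[0,0,0],"twist":-0.1,"jaw":1},{"slide":[0,0,0],"twist":-0.2,"jaw":1},{"slide":[0,0,0],"twist":-0.3,"jaw":1},{"slide":[0,0,0],"twist":-0.4,"jaw":1}]' >/dev/null
python3 go.py 589 -19 111
```

```text
t 7.03 pos [590.2 -18.6 111.9] tilt [ 0.    -0.001] yaw y-axis -168.3 j7 -2.1 F [ 1.3  0.1 -0.5] Tq [ 0.13 -0.19  0.01] w 60.3 g 30.0
shares [0.001 0.008 0.006]
t 7.65 pos [590.5 -18.6 112.6] tilt [ 0.002 -0.002] yaw y-axis -132.0 j7 -1.56 F [1.2 1.9 1. ] Tq [ 0.33 -0.14 -0.13] w 60.8 g 30.0
shares [-0.006  0.009  0.011]
```

```bash
python3 -m creep '[{"slide":[0,0,0],"twist":-0.11,"jaw":1},{"slide":[0,0,0],"twist":-0.22,"jaw":1},{"slide":[0,0,0],"twist":-0.33,"jaw":1},{"slide":[0,0,0],"twist":-0.44,"jaw":1},{"slide":[0,0,0],"twist":-0.55,"jaw":1}]' >/dev/null
python3 go.py 589 -19 111
python3 - <<'E'
from h import *
print(np.round(sensors.sense()['joint_pos'],2))
c=cam('side'); cv2.imwrite('pics/s3.png',cv2.resize(c['frame'][160:250,260:380],(800,600),interpolation=2)[...,::-1])
E
```

```text
t 8.28 pos [591.2 -17.9 113. ] tilt [ 0.004 -0.001] yaw y-axis -82.4 j7 -0.86 F [3.  2.6 3.2] Tq [ 0.55 -0.39 -0.14] w 60.0 g 30.0
shares [-0.015  0.006  0.013]
[-0.43  0.76  0.72  1.75 -0.64  0.88 -0.86]
```

View pics/s3.png

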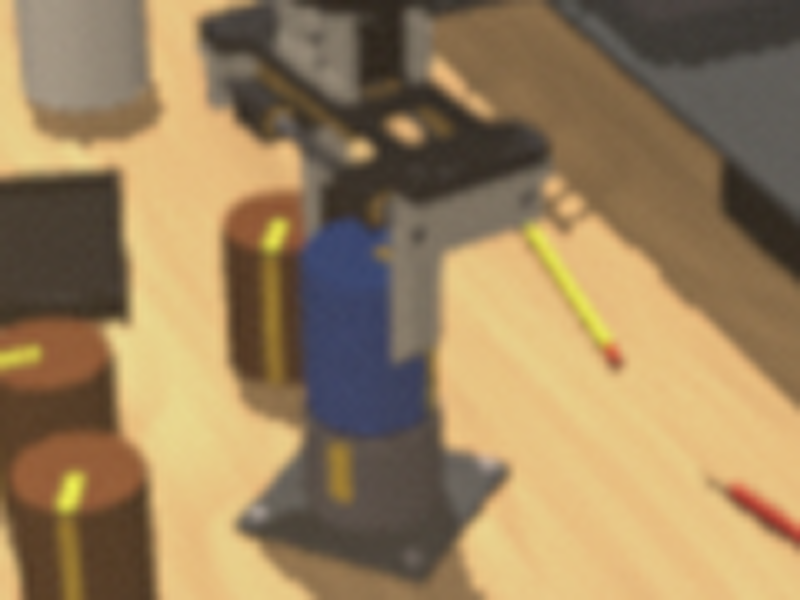

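The cap turns with the jaws: its stripe has moved to the right edge at (430,370), while the mark stays at (340,470).

```bash
python3 -m creep '[{"slide":[0,0,0],"twist":-0.11,"jaw":1},{"slide":[0,0,0],"twist":-0.22,"jaw":1},{"slide":[0,0,0],"twist":-0.33,"jaw":1},{"slide":[0,0,0],"twist":-0.44,"jaw":1},{"slide":[0,0,0],"twist":-0.55,"jaw":1}]' >/dev/null
python3 go.py 589 -19 111;
python3 -m creep '[{"slide":[0,0,0],"twist":-0.11,"jaw":1},{"slide":[0,0,0],"twist":-0.22,"jaw":1},{"slide":[0,0,0],"twist":-0.33,"jaw":1},{"slide":[0,0,0],"twist":-0.44,"jaw":1},{"slide":[0,0,0],"twist":-0.55,"jaw":1}]' >/dev/null
python3 go.py 589 -19 111;
python3 -m creep '[{"slide":[0,0,0],"twist":-0.11,"jaw":1},{"slide":[0,0,0],"twist":-0.22,"jaw":1},{"slide":[0,0,0],"twist":-0.33,"jaw":1},{"slide":[0,0,0],"twist":-0.44,"jaw":1},{"slide":[0,0,0],"twist":-0.55,"jaw":1}]' >/dev/null
python3 go.py 589 -19 111
```

```text
t 8.95 pos [591.2 -16.8 112.9] tilt [0.004 0.001] yaw y-axis -33.1 j7 -0.19 F [2.1 5.5 2.7] Tq [ 0.97 -0.36 -0.17] w 60.4 g 30.0
shares [-0.02  -0.004  0.012]
t 9.57 pos [590.2 -16.4 112.6] tilt [0.003 0.002] yaw y-axis 16.5 j7 0.48 F [0.7 4.2 3.3] Tq [ 1.13 -0.22 -0.17] w 60.2 g 30.0
shares [-0.014 -0.012  0.011]
t 10.2 pos [589.5 -16.6 112.5] tilt [0.001 0.003] yaw y-axis 65.9 j7 1.13 F [-1.   4.9  4.1] Tq [ 1.05  0.09 -0.04] w 60.4 g 30.0
shares [-0.003 -0.016  0.01 ]
```

```bash
python3 -m creep '[{"slide":[0,0,-0.02],"twist":0,"jaw":1},{"slide":[0,0,-0.04],"twist":0,"jaw":1},{"slide":[0,0,-0.06],"twist":0,"jaw":1},{"slide":[0,0,-0.08],"twist":0,"jaw":1},{"slide":[0,0,-0.1],"twist":0,"jaw":1}]' >/dev/null
python3 go.py 589 -19 220
```

```text
t 10.82 pos [589.5 -19.3 125.8] tilt [-0.    -0.001] yaw y-axis 65.6 j7 1.13 F [  5.3   3.8 -19.3] Tq [ 0.48 -1.34 -0.09] w 60.7 g 30.0
shares [ 0.004  0.    -0.628]
```

```bash
python3 - <<'E'
from h import *
c=cam('side'); cv2.imwrite('pics/s4.png',cv2.resize(c['frame'][160:250,260:380],(800,600),interpolation=2)[...,::-1])
E
python3 go.py
```

```text
t 10.88 pos [589.6 -19.3 125.7] tilt [-0.    -0.001] yaw y-axis 65.6 j7 1.13 F [  3.7   3.3 -11.3] Tq [ 0.54 -1.03  0.01] w 60.4 g 30.0
```

View pics/s4.png

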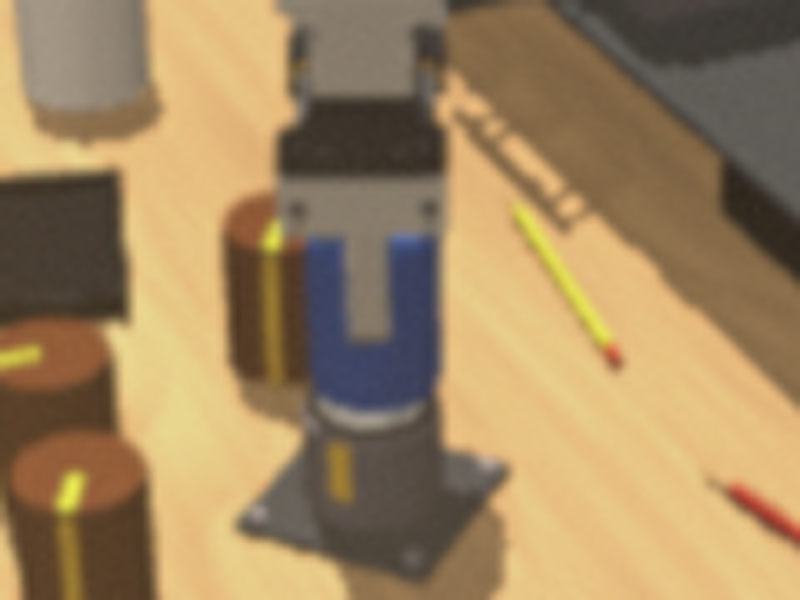

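The white neck now shows at (375,412) under the cap, so the cap is rising with the gripper and is free. I keep lifting.

```bash
python3 -m creep '[{"slide":[0,0,-0.06],"twist":0,"jaw":1},{"slide":[0,0,-0.12],"twist":0,"jaw":1},{"slide":[0,0,-0.18],"twist":0,"jaw":1},{"slide":[0,0,-0.24],"twist":0,"jaw":1},{"slide":[0,0,-0.3],"twist":0,"jaw":1}]' >/dev/null
python3 go.py 589 -19 225
```

```text
t 11.5 pos [579.2 -14.8 158.9] tilt [ 0.028 -0.007] yaw y-axis 65.8 j7 1.13 F [  4.6   8.2 -50. ] Tq [ 1.69 -1.27 -0.15] w 60.0 g 30.0
shares [-0.059 -0.002 -0.442]
```

```bash
python3 - <<'E'
from h import *
c=cam('side'); cv2.imwrite('pics/s5.png',cv2.resize(c['frame'][150:255,250:390],(800,600),interpolation=2)[...,::-1])
E
python3 go.py
```

```text
t 11.55 pos [580.  -14.8 160.3] tilt [ 0.026 -0.006] yaw y-axis 65.8 j7 1.13 F [  3.6   8.5 -43.8] Tq [ 1.72 -0.98 -0.07] w 60.0 g 29.9
```

View pics/s5.png

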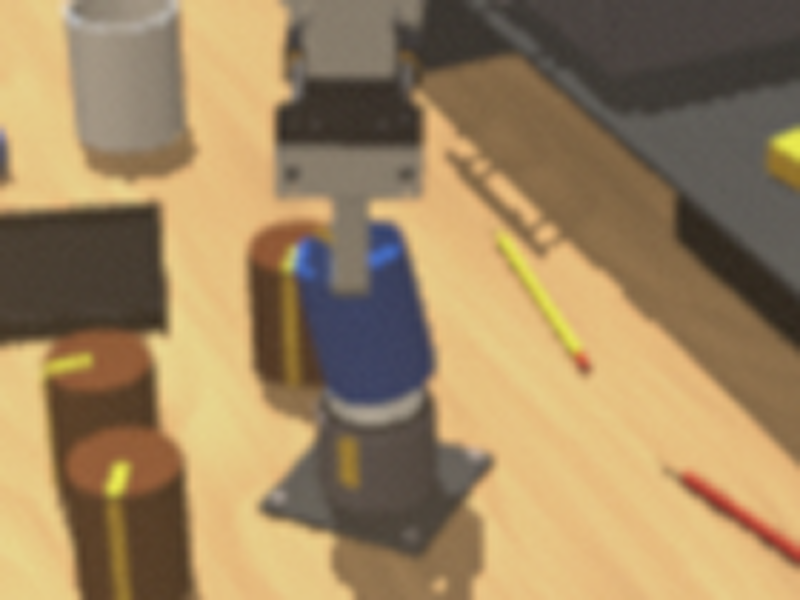

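The cap is tilted and held, with its top leaning left at (350,235) and its rim at (375,400), and the fingers have slid up it. I let it sit back down, open the jaws and measure the real stripe angle.

```bash
python3 -m creep '[{"slide":[0,0,0.08],"twist":0,"jaw":1},{"slide":[0,0,0.16],"twist":0,"jaw":1},{"slide":[0,0,0.2],"twist":0,"jaw":1},{"slide":[0,0,0.2],"twist":0,"jaw":0},{"slide":[0,0,0.2],"twist":0,"jaw":0}]' >/dev/null
python3 go.py 589 -19 220
python3 -m creep '[{"slide":[0,0,-0.3],"twist":0,"jaw":0},{"slide":[0,0,-0.5],"twist":0,"jaw":0},{"slide":[0,0,-0.6],"twist":0,"jaw":0},{"slide":[-0.3,0,-0.6],"twist":0,"jaw":0},{"slide":[-0.8,0,-0.6],"twist":0,"jaw":0}]' >/dev/null
python3 go.py 589 -19 113
python3 - <<'E'
from h import *
cam('side');cam('top')
import m
b=load('side')['frame'][150:255,250:390]; a=load('top')['frame'][190:232,300:356]
o=np.hstack([cv2.resize(b,(400,300),interpolation=2),cv2.resize(a,(400,300),interpolation=2)]);cv2.imwrite('pics/s6.png',o[...,::-1])
E
```

```text
t 12.18 pos [590.1 -20.8 142.9] tilt [-0.003 -0.001] yaw y-axis 65.6 j7 1.13 F [ 0.4 -0.7  0.3] Tq [-0.03 -0.02 -0.01] w 75.9 g 0.0
shares [ 0.01   0.008 -0.514]
t 12.8 pos [687.7 -62.7 232.2] tilt [ 0.001 -0.   ] yaw y-axis 65.8 j7 1.21 F [ 0.9 -0.1  0.4] Tq [-0.03 -0.08 -0.01] w 92.9 g 0.0
shares [ 0.719 -0.005  0.795]
top cap blue 143 [596.  -20.7 147. ] [567.5 -35.7 139.8] [623.6   2.  157.3]
 yellow 16 [592.   -8.  147.4] [586.4 -21.5 128.3] [595.9   5.2 156.1]
 yellow 20 [591.6 104.   81.1] [582.9  92.1  62.4] [600.9 116.3  90.1]
 yellow 17 [439.   54.5  81.6] [426.3  52.4  72.1] [453.7  56.4  90.3]
 tall 6226 [540.7 -50.9 589.2] [ 350.  -167.3   70.3] [762.6  25.9 730. ]
 tall 240 [601.1 118.9  81.6] [571.8  91.4  71.9] [629.  147.6  92.9]
 tall 248 [456.4  53.   81.6] [426.3  24.7  70.8] [485.   83.4  92.4]
  black 662 [493. 274.] [139. 136.] 72.7 z 7.3
  white 1822 [ 574. -246.] [145. 194.] 77.5 z 11.3
side cap blue 135 [592.3 -33.6 146. ] [564.6 -59.  139.4] [619.1  -3.  150.1]
 yellow 19 [589.9 103.8  81.8] [582.9  92.   75.7] [598.5 119.   86.6]
 yellow 24 [438.2  55.3  82. ] [425.9  45.9  71. ] [452.   63.3  85. ]
 yellow 25 [428.9 -58.8  81.8] [421.6 -68.9  77.4] [437.7 -43.3  84.9]
 yellow 4 [423.1 -68.1  48.2] [422.1 -70.2  44.5] [423.6 -65.7  54.7]
 tall 8117 [565.8 -88.5 547.2] [ 350.1 -161.7  222.4] [751.1  36.3 698.6]
 tall 760 [589.7  -4.7 111.1] [561.2 -59.   70.1] [631.8 152.8 151.4]
 tall 227 [455.   47.9  80.3] [425.8  22.3  70.4] [487.7  87.2  85.6]
 tall 264 [437.6 -49.   80.3] [408.8 -75.4  70.1] [469.5 -12.1  86.9]
  black 480 [495. 275.] [146. 126.] 72.1 z 6.8
  white 2505 [ 572. -245.] [150. 193.] 77.9 z 11.1
```

View pics/s6.png

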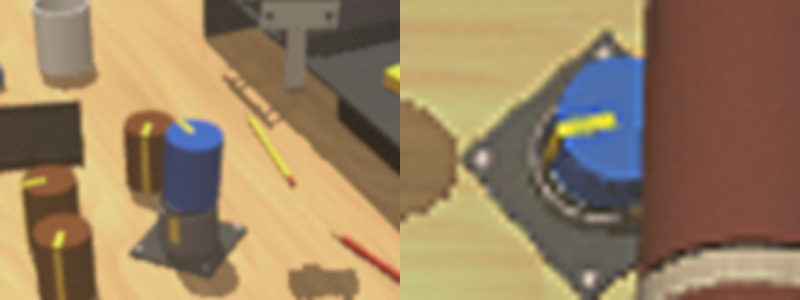

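The stripe on the cap's top runs from (615,120) to (558,130) in the right half, which puts its yaw at about 100°. The plate edges give a canister yaw of about −139°, so the cap is about 4.2 rad from tight and within the free window. It sits cocked, with its top about 10 mm off towards +x/−y. The forces put the axis nearer (591, −15.5), so I regrasp there, lower down, closing along the lean.

```bash
python3 -m creep '[{"slide":[0.3,0,0],"twist":-0.1,"jaw":0},{"slide":[0.6,0,0.05],"twist":-0.22,"jaw":0},{"slide":[0.719,0.01,0.1],"twist":-0.34,"jaw":0},{"slide":[0.719,0.015,0.1],"twist":-0.46,"jaw":0},{"slide":[0.719,0.015,0.1],"twist":-0.57,"jaw":0}]' >/dev/null
python3 go.py 591 -15.5 97
```

```text
t 13.53 pos [588.8 -16.6 216.2] tilt [0.002 0.   ] yaw y-axis 117.3 j7 1.9 F [-0.1  0.6 -0.6] Tq [ 0.02  0.05 -0.  ] w 93.2 g 0.0
shares [-0.018 -0.001  0.794]
```

```bash
python3 -m creep '[{"slide":[-0.018,0,0.2],"twist":0,"jaw":0},{"slide":[-0.018,0,0.4],"twist":0,"jaw":0},{"slide":[-0.018,0,0.55],"twist":0,"jaw":0},{"slide":[-0.018,0,0.7],"twist":0,"jaw":0},{"slide":[-0.018,0,0.79],"twist":0,"jaw":0}]' >/dev/null
python3 go.py 591 -15.5 97
python3 -m creep '[{"slide":[0,0,0],"twist":0,"jaw":0.2},{"slide":[0,0,0],"twist":0,"jaw":0.3},{"slide":[0,0,0],"twist":0,"jaw":0.4},{"slide":[0,0,0],"twist":0,"jaw":1},{"slide":[0,0,0],"twist":0,"jaw":1}]' >/dev/null
python3 go.py 591 -15.5 97
```

```text
t 14.15 pos [591.  -15.6  96.7] tilt [0.003 0.001] yaw y-axis 117.0 j7 1.85 F [-0.1  1.   0.8] Tq [ 0.11  0.   -0.04] w 92.9 g 0.0
shares [-0.     0.001 -0.002]
t 14.78 pos [592.2 -15.   98.4] tilt [0.    0.001] yaw y-axis 117.0 j7 1.85 F [-0.2  0.  -0.7] Tq [0.08 0.   0.02] w 60.3 g 30.0
shares [0.009 0.001 0.01 ]
```

```bash
python3 -m creep '[{"slide":[0,0,-0.02],"twist":0,"jaw":1},{"slide":[0,0,-0.04],"twist":0,"jaw":1},{"slide":[0,0,-0.06],"twist":0,"jaw":1},{"slide":[0,0,-0.08],"twist":0,"jaw":1},{"slide":[0,0,-0.08],"twist":0,"jaw":1}]' >/dev/null
python3 go.py 591 -15.5 210
```

```text
t 15.4 pos [592.7 -15.4 110.7] tilt [-0. -0.] yaw y-axis 117.0 j7 1.85 F [-0.2 -0.4 -1.5] Tq [ 0.13  0.01 -0.03] w 60.7 g 30.0
shares [ 0.01   0.005 -0.662]
```

Free: there is no resistance now. I lift fully.

```bash
python3 -m creep '[{"slide":[0,0,-0.1],"twist":0,"jaw":1},{"slide":[0,0,-0.2],"twist":0,"jaw":1},{"slide":[0,0,-0.3],"twist":0,"jaw":1},{"slide":[0,0,-0.4],"twist":0,"jaw":1},{"slide":[0,0,-0.5],"twist":0,"jaw":1}]' >/dev/null
python3 go.py 591 -15.5 210
python3 -m creep '[{"slide":[0,0,-0.1],"twist":0,"jaw":1},{"slide":[0,0,-0.2],"twist":0,"jaw":1},{"slide":[0,0,-0.25],"twist":0,"jaw":1},{"slide":[0,0,-0.25],"twist":0,"jaw":1},{"slide":[0,0,-0.25],"twist":0,"jaw":1}]' >/dev/null
python3 go.py 493 274 215
python3 - <<'E'
from h import *
c=cam('side'); cv2.imwrite('pics/s7.png',cv2.resize(c['frame'][110:255,220:413],(800,600),interpolation=2)[...,::-1])
E
```

```text
t 16.02 pos [592.6 -15.5 186.7] tilt [-0. -0.] yaw y-axis 117.0 j7 1.88 F [ 0.1  0.7 -0.9] Tq [ 0.03 -0.01  0.02] w 60.3 g 30.0
shares [ 0.009  0.004 -0.156]
t 16.65 pos [592.1 -15.5 222.3] tilt [0.001 0.001] yaw y-axis 117.0 j7 1.89 F [ 0.1  0.6 -0.9] Tq [-0.04  0.05 -0.01] w 60.5 g 30.0
shares [-0.287  2.02   0.049]
```

View pics/s7.png

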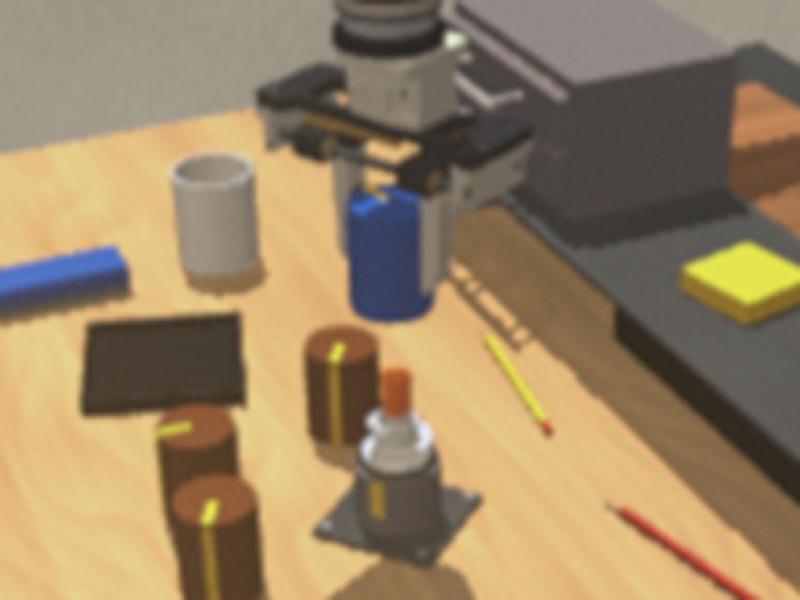

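The cap hangs upright in the jaws at (390,250), and the orange glue stick stands in the neck at (396,392).

```bash
python3 -m creep '[{"slide":[-0.05,0.33,0],"twist":0,"jaw":1},{"slide":[-0.1,0.67,0],"twist":0,"jaw":1},{"slide":[-0.145,1,0],"twist":0,"jaw":1},{"slide":[-0.145,1,0],"twist":0,"jaw":1},{"slide":[-0.145,1,0],"twist":0,"jaw":1}]' >/dev/null
python3 -m creep '[{"slide":[-0.05,0.33,0.1],"twist":0,"jaw":1},{"slide":[-0.1,0.67,0.2],"twist":0,"jaw":1},{"slide":[-0.14,1,0.3],"twist":0,"jaw":1},{"slide":[-0.14,1,0.4],"twist":0,"jaw":1},{"slide":[-0.14,1,0.5],"twist":0,"jaw":1}]' >/dev/null
python3 go.py 493 274 40
python3 - <<'E'
from h import *
c=cam('side'); P=cloud(c); hsv=cv2.cvtColor(c['frame'],cv2.COLOR_RGB2HSV)
X,Y,Z=np.moveaxis(P,-1,0); m=(hsv[...,0]>100)&(hsv[...,0]<130)&(hsv[...,1]>120)&(abs(X-493)<70)&(abs(Y-265)<70)&(Z>60)
print(m.sum(),P[m].min(0),P[m].max(0),np.percentile(Z[m],[1,5,50,95,99]))
E
```

```text
t 17.95 pos [495.8 269.2 146.8] tilt [ 0.001 -0.002] yaw y-axis 116.8 j7 1.32 F [ 0.2 -0.9 -1.8] Tq [-0.04 -0.01  0.02] w 60.6 g 30.0
shares [0.001 0.039 0.712]
20 [461.06026004 250.16370791 119.64182427] [482.42515667 281.60516556 199.53757475] [121.20188935 127.44214967 195.24725743 197.96753924 199.22356764]
```

```bash
python3 -m creep '[{"slide":[0,0.03,0.15],"twist":0,"jaw":1},{"slide":[0,0.03,0.3],"twist":0,"jaw":1},{"slide":[0,0.03,0.45],"twist":0,"jaw":1},{"slide":[0,0.03,0.6],"twist":0,"jaw":1},{"slide":[0,0.03,0.68],"twist":0,"jaw":1}]' >/dev/null
python3 go.py 493 274 36
python3 -m creep '[{"slide":[0,0,0.01],"twist":0,"jaw":1},{"slide":[0,0,0.02],"twist":0,"jaw":1},{"slide":[0,0,0.03],"twist":0,"jaw":1},{"slide":[0,0,0.04],"twist":0,"jaw":1},{"slide":[0,0,0.04],"twist":0,"jaw":1}]' >/dev/null
python3 go.py 493 274 36
```

```text
t 18.62 pos [493.4 272.7  44.8] tilt [ 0.002 -0.002] yaw y-axis 116.8 j7 1.26 F [ 0.2 -0.5 -1.1] Tq [-0.    0.01  0.01] w 60.7 g 30.0
shares [-0.001  0.009  0.058]
t 19.25 pos [492.5 275.4  40. ] tilt [-0. -0.] yaw y-axis 117.0 j7 1.26 F [-0.5  0.1 -0.1] Tq [ 0.08 -0.    0.01] w 60.7 g 30.0
shares [ 0.001 -0.01   0.027]
```

```bash
python3 -m creep '[{"slide":[0,0,0.01],"twist":0,"jaw":1},{"slide":[0,0,0.02],"twist":0,"jaw":1},{"slide":[0,0,0.03],"twist":0,"jaw":1},{"slide":[0,0,0.03],"twist":0,"jaw":1},{"slide":[0,0,0.03],"twist":0,"jaw":1}]' >/dev/null
python3 go.py 493 274 36
python3 -m creep '[{"slide":[0,0,0.01],"twist":0,"jaw":1},{"slide":[0,0,0.02],"twist":0,"jaw":1},{"slide":[0,0,0.02],"twist":0,"jaw":1},{"slide":[0,0,0.02],"twist":0,"jaw":1},{"slide":[0,0,0.02],"twist":0,"jaw":1}]' >/dev/null
python3 go.py 493 274 36
```

```text
t 19.88 pos [492.6 275.5  38.5] tilt [-0.001 -0.001] yaw y-axis 117.0 j7 1.26 F [-4.6 -3.  19.6] Tq [-0.47  1.04  0.04] w 60.5 g 30.0
shares [ 0.002 -0.01   0.016]
t 20.5 pos [492.7 275.5  38.4] tilt [-0.002 -0.002] yaw y-axis 117.0 j7 1.26 F [-9.  -5.7 36.9] Tq [-1.02  2.03  0.02] w 60.8 g 30.0
shares [ 0.003 -0.01   0.016]
```

```bash
python3 -m creep '[{"slide":[0,0,-0.02],"twist":0,"jaw":1},{"slide":[0,0,-0.045],"twist":0,"jaw":1},{"slide":[0,0,-0.045],"twist":0,"jaw":0},{"slide":[0,0,-0.045],"twist":0,"jaw":0},{"slide":[0,0,-0.045],"twist":0,"jaw":0}]' >/dev/null
python3 go.py 493 274 36
python3 -m creep '[{"slide":[0,0,-0.15],"twist":0,"jaw":0},{"slide":[0,0,-0.35],"twist":0,"jaw":0},{"slide":[0,0,-0.6],"twist":0,"jaw":0},{"slide":[0,0,-0.9],"twist":0,"jaw":0},{"slide":[0,0,-1],"twist":0,"jaw":0}]' >/dev/null
python3 go.py 591 -15.5 190
python3 - <<'E'
from h import *
P0=cloud(load('top'))
for n in('top','side'):
    c=cam(n); P=cloud(c); hsv=cv2.cvtColor(c['frame'],cv2.COLOR_RGB2HSV); X,Y,Z=np.moveaxis(P,-1,0)
    b=(hsv[...,0]>100)&(hsv[...,0]<130)&(hsv[...,1]>120)&(abs(X-493)<70)&(abs(Y-270)<70)&(Z>60)&(Z<120)
    print(n,'cap',b.sum(),P[b].min(0).round(1) if b.any() else 0,P[b].max(0).round(1) if b.any() else 0)
    g=(hsv[...,0]<14)&(hsv[...,1]>150)&(hsv[...,2]>110)&(abs(X-591)<35)&(abs(Y+15)<35)&(Z>98)&(Z<150)
    print('glue',g.sum(),P[g].mean(0).round(1),P[g].min(0).round(1),P[g].max(0).round(1))
    t=g&(Z>126); print('glue top',t.sum(),P[t].mean(0).round(1)); u=g&(Z<118);
    if u.any(): print('glue low',u.sum(),P[u].mean(0).round(1))
E
```

```text
t 21.12 pos [492.3 275.3  38.6] tilt [0.001 0.   ] yaw y-axis 117.0 j7 1.26 F [-0.  -0.1  0.2] Tq [ 0.08 -0.02 -0.01] w 85.7 g 0.0
shares [-0.    -0.009  0.017]
t 21.75 pos [493.6 276.2 191.5] tilt [-0.005  0.   ] yaw y-axis 117.0 j7 1.33 F [ 0.5  0.5 -0.5] Tq [0.06 0.02 0.04] w 93.1 g 0.0
shares [ 0.303 -2.027  0.008]
top cap 22 [478.  243.2  77.2] [508.5 257.8  95.1]
glue 2 [581.9 -13.3 124.8] [580.9 -14.8 117.1] [582.9 -11.8 132.4]
glue top 1 [580.9 -14.8 132.4]
glue low 1 [582.9 -11.8 117.1]
side cap 61 [464.6 241.6  83.5] [515.1 296.6  90.4]
glue 51 [587.3 -23.5 116.4] [579.9 -32.5 102.3] [597.2  -8.8 130.1]
glue top 6 [588.4 -23.9 128.1]
glue low 26 [586.9 -23.  109.5]
```

The cap stands in the tray with its top at about 86 mm. Now the glue stick.

```bash
python3 -m creep '[{"slide":[0.05,-0.33,0],"twist":0,"jaw":0},{"slide":[0.1,-0.67,0],"twist":0,"jaw":0},{"slide":[0.15,-1,0],"twist":0,"jaw":0},{"slide":[0.15,-1,0],"twist":0,"jaw":0},{"slide":[0.15,-1,0],"twist":0,"jaw":0}]' >/dev/null
python3 -m creep '[{"slide":[0.05,-0.33,0],"twist":0.1,"jaw":0},{"slide":[0.1,-0.67,0],"twist":0.2,"jaw":0},{"slide":[0.15,-1,0],"twist":0.3,"jaw":0},{"slide":[0.15,-1,0],"twist":0.4,"jaw":0},{"slide":[0.15,-1,0],"twist":0.5,"jaw":0}]' >/dev/null
python3 go.py 589 -15 111
```

```text
t 23.1 pos [588.  -10.6 188. ] tilt [0.002 0.001] yaw y-axis 71.8 j7 1.21 F [0.7 0.1 0.3] Tq [-0.   -0.03  0.04] w 92.6 g 0.0
shares [-0.016 -0.026  0.514]
```

```bash
python3 -m creep '[{"slide":[-0.015,-0.025,0.1],"twist":0,"jaw":0},{"slide":[-0.015,-0.025,0.2],"twist":0,"jaw":0},{"slide":[-0.015,-0.025,0.35],"twist":0,"jaw":0},{"slide":[-0.015,-0.025,0.46],"twist":0,"jaw":0},{"slide":[-0.015,-0.025,0.51],"twist":0,"jaw":0}]' >/dev/null
python3 go.py 589 -15 111
python3 -m creep '[{"slide":[0,0,0],"twist":0,"jaw":0.5},{"slide":[0,0,0],"twist":0,"jaw":0.6},{"slide":[0,0,0],"twist":0,"jaw":0.7},{"slide":[0,0,0],"twist":0,"jaw":1},{"slide":[0,0,0],"twist":0,"jaw":1}]' >/dev/null
python3 -m creep '[{"slide":[0,0,0],"twist":0,"jaw":1},{"slide":[0,0,0],"twist":0,"jaw":1},{"slide":[0,0,0],"twist":0,"jaw":1},{"slide":[0,0,0],"twist":0,"jaw":1},{"slide":[0,0,0],"twist":0,"jaw":1}]' >/dev/null
python3 go.py 589 -15 210
```

```text
t 23.73 pos [588.6 -16.5 110.9] tilt [ 0.003 -0.001] yaw y-axis 72.0 j7 1.22 F [ 0.1 -0.6 -0.1] Tq [-0.05  0.    0.02] w 93.0 g 0.0
shares [ 0.     0.01  -0.001]
t 24.98 pos [589.4 -16.7 112.6] tilt [ 0. -0.] yaw y-axis 72.0 j7 1.22 F [ 0.6 -0.   0.2] Tq [-0.01 -0.04 -0.03] w 21.6 g 30.0
shares [ 0.006  0.01  -0.649]
```

```bash
python3 -m creep '[{"slide":[0,0,-0.1],"twist":0,"jaw":1},{"slide":[0,0,-0.22],"twist":0,"jaw":1},{"slide":[0,0,-0.36],"twist":0,"jaw":1},{"slide":[0,0,-0.5],"twist":0,"jaw":1},{"slide":[0,0,-0.6],"twist":0,"jaw":1}]' >/dev/null
python3 go.py 574 -247 200
python3 - <<'E'
from h import *
c=cam('side'); cv2.imwrite('pics/s8.png',cv2.resize(c['frame'][110:290,220:460],(800,600),interpolation=2)[...,::-1])
E
```

```text
t 25.6 pos [589.9 -16.7 204.6] tilt [-0.002  0.001] yaw y-axis 72.0 j7 1.22 F [-0.   0.1 -0.8] Tq [-0.01  0.   -0.  ] w 21.6 g 30.0
shares [-0.374 -1.493  0.031]
```

View pics/s8.png

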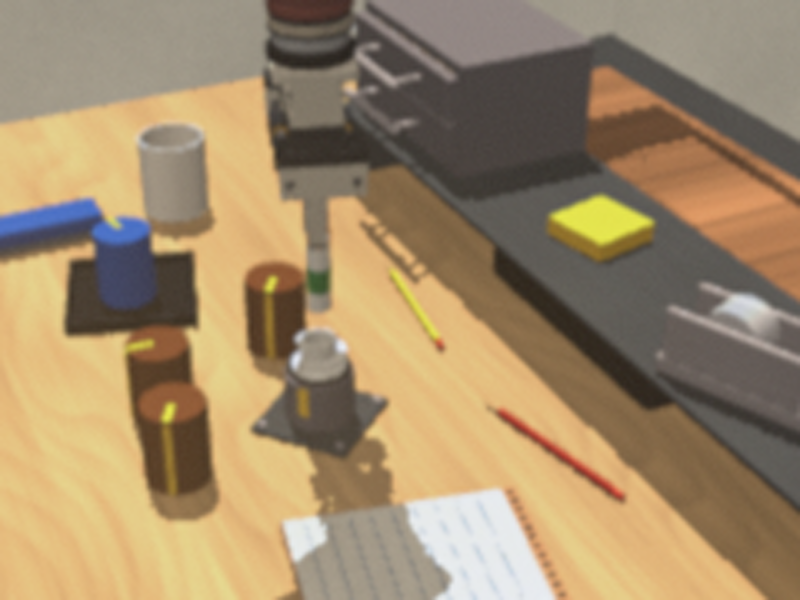

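The glue stick is held vertical below the fingers at (318,280), the canister is empty at (318,345), and the cap stands in the tray at (125,262). I move over the page.

```bash
python3 -m creep '[{"slide":[-0.06,-0.25,0],"twist":0,"jaw":1},{"slide":[-0.12,-0.5,0],"twist":0,"jaw":1},{"slide":[-0.18,-0.75,0],"twist":0,"jaw":1},{"slide":[-0.2,-0.8,0],"twist":0,"jaw":1},{"slide":[-0.2,-0.8,0],"twist":0,"jaw":1}]' >/dev/null
python3 -m creep '[{"slide":[-0.05,-0.2,0],"twist":0,"jaw":1},{"slide":[-0.1,-0.4,0.1],"twist":0,"jaw":1},{"slide":[-0.17,-0.6,0.25],"twist":0,"jaw":1},{"slide":[-0.17,-0.69,0.4],"twist":0,"jaw":1},{"slide":[-0.17,-0.69,0.5],"twist":0,"jaw":1}]' >/dev/null
python3 go.py 574 -247 92
```

```text
t 26.9 pos [ 572.9 -245.3  126.4] tilt [0.002 0.001] yaw y-axis 72.0 j7 1.6 F [-0.5  0.2 -1.5] Tq [ 0.04  0.02 -0.01] w 21.4 g 30.0
shares [-0.011 -0.008  0.229]
```

```bash
python3 -m creep '[{"slide":[0,0,0.06],"twist":0,"jaw":1},{"slide":[0,0,0.12],"twist":0,"jaw":1},{"slide":[0,0,0.17],"twist":0,"jaw":1},{"slide":[0,0,0.19],"twist":0,"jaw":1},{"slide":[0,0,0.19],"twist":0,"jaw":1}]' >/dev/null
python3 go.py 574 -247 92
python3 -m creep '[{"slide":[0,0,0.01],"twist":0,"jaw":1},{"slide":[0,0,0.02],"twist":0,"jaw":1},{"slide":[0,0,0.03],"twist":0,"jaw":1},{"slide":[0,0,0.035],"twist":0,"jaw":1},{"slide":[0,0,0.035],"twist":0,"jaw":1}]' >/dev/null
python3 go.py 574 -247 92
```

```text
t 27.52 pos [ 573.1 -246.4   99.2] tilt [-0. -0.] yaw y-axis 72.0 j7 1.6 F [-0.1 -0.2 -1.1] Tq [-0.03  0.02 -0.03] w 21.5 g 30.0
shares [-0.007 -0.002  0.048]
t 28.15 pos [ 573.  -246.4   93.8] tilt [ 0. -0.] yaw y-axis 72.0 j7 1.6 F [-0.2 -0.9 -0.6] Tq [ 0.04 -0.06 -0.01] w 21.5 g 30.0
shares [-0.007 -0.002  0.012]
```

```bash
python3 -m creep '[{"slide":[0,0,0.005],"twist":0,"jaw":1},{"slide":[0,0,0.01],"twist":0,"jaw":1},{"slide":[0,0,0.015],"twist":0,"jaw":1},{"slide":[0,0,0.015],"twist":0,"jaw":1},{"slide":[0,0,0.015],"twist":0,"jaw":1}]' >/dev/null
python3 go.py 574 -247 92
```

```text
t 28.77 pos [ 573.  -246.4   91.6] tilt [ 0. -0.] yaw y-axis 72.0 j7 1.6 F [0.2 0.1 0. ] Tq [-0.06  0.02  0.01] w 21.2 g 30.0
shares [-0.007 -0.002 -0.002]
```

```bash
python3 -m creep '[{"slide":[0,0,0.005],"twist":0,"jaw":1},{"slide":[0,0,0.01],"twist":0,"jaw":1},{"slide":[0,0,0.015],"twist":0,"jaw":1},{"slide":[0,0,0.015],"twist":0,"jaw":1},{"slide":[0,0,0.015],"twist":0,"jaw":1}]' >/dev/null
python3 go.py 574 -247 92
```

```text
t 29.4 pos [ 573.5 -246.6   91.5] tilt [-0.002 -0.   ] yaw y-axis 72.0 j7 1.6 F [-2.7  0.6  9.8] Tq [0.27 0.67 0.02] w 21.1 g 30.0
shares [-0.004 -0.002 -0.003]
```

```bash
python3 -m creep '[{"slide":[0,0,-0.012],"twist":0,"jaw":1},{"slide":[0,0,-0.012],"twist":0,"jaw":1},{"slide":[0,0,-0.012],"twist":0,"jaw":0.7},{"slide":[0,0,-0.012],"twist":0,"jaw":0.65},{"slide":[0,0,-0.012],"twist":0,"jaw":0.4}]' >/dev/null
python3 go.py
python3 -m creep '[{"slide":[0,0,0],"twist":0,"jaw":0},{"slide":[0,0,-0.02],"twist":0,"jaw":0},{"slide":[0,0,-0.2],"twist":0,"jaw":0},{"slide":[0,0,-0.5],"twist":0,"jaw":0},{"slide":[0,0,-0.9],"twist":0,"jaw":0}]' >/dev/null
python3 go.py
python3 - <<'E'
from h import *
c=cam('side'); cv2.imwrite('pics/s9.png',cv2.resize(c['frame'][130:370,230:510],(700,600),interpolation=2)[...,::-1])
E
```

```text
t 30.02 pos [ 572.9 -246.3   90.8] tilt [0.001 0.   ] yaw y-axis 72.0 j7 1.6 F [ 0.3 -0.5 -0.2] Tq [-0.02 -0.01 -0.  ] w 38.4 g 0.0
t 30.65 pos [ 572.1 -246.   226.5] tilt [0.003 0.   ] yaw y-axis 72.0 j7 1.61 F [ 1.  -0.1 -1.4] Tq [-0.04 -0.08 -0.03] w 87.8 g 0.0
```

View pics/s9.png

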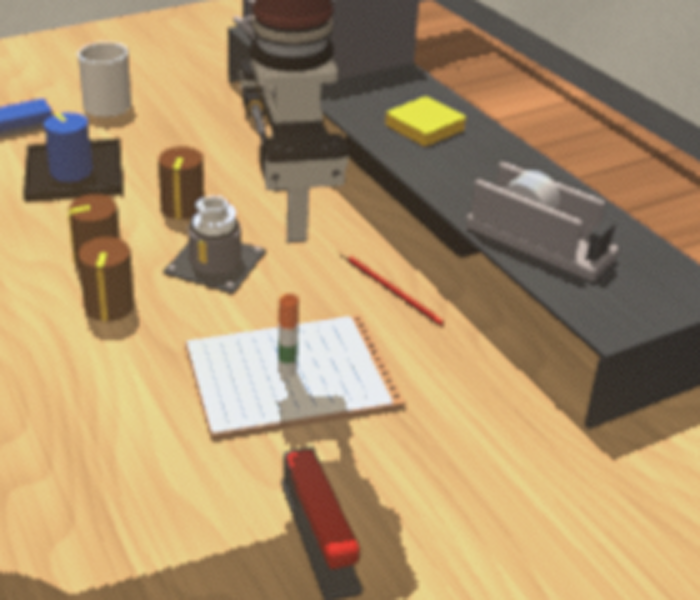

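The glue stick stands upright on the page at (288,335), the cap is in the tray at (68,148), and the gripper is clear above. I hand in.

```bash
python3 -c "
from h import *
print(arm.finish_job())"
```

```text
the job is handed in; nothing more can be done
None
```

Handed in at about 31 s: the cap is off and mouth-down in the tray, and the glue stick stands upright on the workbook page. The gripper is clear of both. My first lift tilted the cap and made it stick (wrist reading about 50 N), so I regrasped it on its axis and it came off freely.

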